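Unstack the microscope fixtures into their cradles

ROBOT

A 6-joint arm with a two-finger parallel gripper is mounted at the origin on the work surface. World frame = base frame: x ahead of the robot, y to its left, z up, the work surface at z = 0. Lengths are in mm, angles in degrees, forces in N, time in s.
With the tool pointing down it reaches from about 325 to 1000 mm from the base axis. Payload 5.1 kg.
Tool frame: the origin (TCP) lies on the centre line of the jaws, within the pads' length; the fingertips stand 22 mm ahead of it and the grasp point (between the pads) lies 3 mm ahead of it; z points along the fingers, y is the line along which they close (so a half turn about z gives the same grasp; the last joint's range is limited). The gripper opens to 85 mm and grips with 20 to 120 N. Pads are 22 mm wide; open, the fingers measure 114 mm over their backs; the gripper's body (76 mm by 85 mm) begins 54 mm behind the grasp point. The pads swing forward as they close: fully open they stand 13 mm farther back than shut.
Start: joints at [65.283, 7.093, 94.555, -0, 78.352, -4.733], TCP at [222.171, 610.839, 229.122] pointing down, gripper open.
Joint ranges: [-149.61, 149.61], [-58.7, 133.49], [1.44, 155.28], [-77.14, 257.14], [18.33, 153.61], [-166.67, 166.67]. Speed limits (degrees/s): [147.25, 147.25, 180, 180, 180, 180].

INTERFACE

Orientations are given as a 3x3 rotation matrix whose columns are the frame's x, y, z axes.
In Python, from station import get_obs, grab_frame, job_done gives the robot as it stands.
- The arm moves only by the tool arm_command, never from a script. Its argument "increments" is a list of rows, each a list of 4 numbers: the shift along the world's x, y, z in mm, then the turn about the world's z in degrees. A call has exactly 5 rows; each row shifts and turns the commanded pose from where the row before left it; what a row does not reach is not made up. A row lasts 1/12 s, in which the tool goes at most 41.7 mm and 7.16 degrees, less where a joint would pass 70% of its speed; a pose out of reach is approached as far as the arm can. A call is refused whole if a number of a shift passes 41.7 or a number of a turn 7.16, either way. A call with a gripper value outside its range is refused whole. "hand" is the finger opening in mm, from 0 to 85.4, set as the call begins (left out, the last holds). The fingers move at their own pace and stop on an object; the grip force is fixed at half the most. Time passes only in rows, so rows that do not move let the fingers close, or fill a call up. It gives the time, the measured TCP pose, the force, the opening and the grip force at its end, in the units of the state.
- get_obs(): the state, without advancing time (a new reading comes with each control period).
- grab_frame(name): name is "side" or "top" or "wrist"; returns a dict with "image" (480x640x3 uint8, red, green, blue), "camera_matrix" (3x3 intrinsics, pixels), "position" and "orientation" of the camera in the world. Camera axes: x right, y down, z forward; pixel columns grow to the right and rows downward; lengths in mm; the calibration is good to about 2 mm. A picture is of the moment at which its call begins. There is no depth.
- job_done(): hands the job in; it is judged then, once.
The state is a dict: "time_s": time; "joint_pos": joint angles; "dq": joint speeds; "joint_efforts": joint torques, N m; "position": TCP position; "tcp_rot": TCP orientation; "ft_force": force on the tool from outside, world axes, zero at the start; "moment": the same for the moment, N m; "grip_width": finger opening in mm; "grasp_force": force on a finger pad.
Only numpy, scipy, OpenCV 4.12 (cv2) and the standard library are available. Lean on these libraries where they do the work, as an engineer would, in place of code of your own. Each camera call takes 0.05 s, during which the arm holds its last target. There are 200 camera calls.

TASK

The microscope's fixtures were left piled in two stacks on the bench. Take the stacks apart and put each of the five fixtures away in the cradle whose well has its own shape and size, upright as it stands now and sitting flat on the floor of the well. Leave the mug, the mouse and the screwdriver where they are.

Things in the scene. Friction and masses are not known exactly. Their poses are not given: they have to be found in the camera images.
- riser: Round dark-anodised stage riser: plain disc 62 mm in diameter, 36 mm high, two bright bands round its side, flat top. It stands on the bench at the bottom of one of the two stacks. Origin: centre of its underside; z up.
- square_block: Square dark-anodised block 56 x 56 mm, 36 mm high, small bright screws in the corners of its flat top. It stands on the bench at the bottom of the other stack. Origin: centre of its underside; x and y square to its sides; z up.
- hex_block: Hexagonal bare aluminium block, 40 mm across flats (46 mm across corners), 36 mm high, flat top. It is the second thing up in one of the stacks, on the riser or on the square block, and carries the objective. Origin: centre of its underside; its own x axis is square to a pair of flats (so are the directions 60 and 120 degrees from it); z up.
- jaw: Oblong brass clamp jaw, 50 mm long (its x), 30 mm wide (its y), 36 mm high, two dark screws in its top. It is the top thing of the other stack. Origin: centre of its underside; z up.
- objective: Microscope objective lens standing upright: black cylinder 26 mm in diameter up to 34 mm, then a 19 mm steel neck to 40 mm. It stands on the hexagonal block, at the top of the three-high stack. Origin: centre of its underside; z up.
- riser_cradle: Fixed white 96 x 96 mm base plate with a black lip enclosing the large round well, the cradle for the round riser. Origin: centre of the underside, on the bench; z up. Well floor 4 mm above the origin, top of the 6 mm thick lip 9 mm above it, so the well is 5 mm deep. Well 74 mm in diameter.
- square_cradle: Fixed white 96 x 96 mm base plate with a black lip enclosing the square well, the cradle for the square block. Origin: centre of the underside, on the bench; z up. Well floor 4 mm above the origin, top of the 6 mm thick lip 9 mm above it, so the well is 5 mm deep. Well 68 x 68 mm, sides along x and y.
- hex_cradle: Fixed white 96 x 96 mm base plate with a black lip enclosing the hexagonal well, the cradle for the hexagonal block. Origin: centre of the underside, on the bench; z up. Well floor 4 mm above the origin, top of the 6 mm thick lip 9 mm above it, so the well is 5 mm deep. Well 52 mm across flats; its x axis is square to a pair of the well's sides.
- jaw_cradle: Fixed white 96 x 96 mm base plate with a black lip enclosing the oblong well, the cradle for the clamp jaw. Origin: centre of the underside, on the bench; z up. Well floor 4 mm above the origin, top of the 6 mm thick lip 9 mm above it, so the well is 5 mm deep. Well 62 mm along x, 42 mm along y.
- objective_cradle: Fixed white 96 x 96 mm base plate with a black lip enclosing the small round well, the cradle for the objective. Origin: centre of the underside, on the bench; z up. Well floor 4 mm above the origin, top of the 6 mm thick lip 9 mm above it, so the well is 5 mm deep. Well 38 mm in diameter.
- mug: Bystander: loose white mug, 80 mm across the rim, 92 mm high, near the far right of the work. Origin: centre of its underside.
- mouse: Bystander: loose computer mouse, about 105 x 58 mm, 34 mm high, near the far left of the work. Origin: centre of its underside.
- screwdriver: Bystander: loose screwdriver lying across the far side of the work, about 0.2 m long, under 40 mm high. Origin: below its middle, at bench height; its x runs from handle to tip.
There are look-alikes about, which are no part of the job. Leave any green look-alike of the square_cradle alone.

How it is judged (in metres and radians):
At the end, for the whole second after the job is handed in: Each of the five fixtures is at rest in its own cradle: its origin within 10 mm horizontally of the cradle's centre and no more than 6.5 mm above the cradle's underside (the well floor is at 4 mm), upright within 0.06 rad (horizontal distance between riser and riser_cradle below 0.01 m and z of riser in the frame of riser_cradle below 0.0065 m and angle between each of riser, square_block, hex_block, jaw, objective's own z axis and vertical below 0.06 rad and linear speed of each of riser, square_block, hex_block, jaw, objective below 0.02 m/s and angular speed of each of riser, square_block, hex_block, jaw, objective below 0.2 rad/s and horizontal distance between square_block and square_cradle below 0.01 m and z of square_block in the frame of square_cradle below 0.0065 m and horizontal distance between hex_block and hex_cradle below 0.01 m and z of hex_block in the frame of hex_cradle below 0.0065 m and horizontal distance between jaw and jaw_cradle below 0.01 m and z of jaw in the frame of jaw_cradle below 0.0065 m and horizontal distance between objective and objective_cradle below 0.01 m and z of objective in the frame of objective_cradle below 0.0065 m); the robot touches nothing.
It fails at once if the mug is moved by more than 20 mm (distance of mug from where it was at the start of the episode above 0.02 m).
It fails at once if the mouse is moved by more than 20 mm (distance of mouse from where it was at the start of the episode above 0.02 m).
It fails at once if the screwdriver is moved by more than 20 mm (distance of screwdriver from where it was at the start of the episode above 0.02 m).
It also fails if it takes over 134 s, if anything falls off the work surface, if the arm or the gripper's body presses on something with over 40 N, if the wrist force passes 120 N, or if a joint passes its speed limit or range.

## Working session

There is one attempt and no reset: what is moved stays moved. The work goes in short steps, Python scripts to look and compute and a tool call to move; the robot and the scene stay as the last step left them, time stands still between calls to the robot, and variables do not carry over. Pictures are saved under pics/ and viewed, at most 14 in all, crops included, and the job is handed in when it is done.

Besides the shell and the picture viewer there is one more tool, called after ">>>" by a JSON object that holds its "op" and its "data", one argument or row to a line. arm_command: Moves the arm, as the interface text tells. Its arguments: {"type":"object","properties":{"increments":{"type":"array"},"hand":{"type":"number"}},"required":["increments"]}

```bash
mkdir -p pics; cat > h.py <<'E'
import numpy as np, cv2
from station import get_obs, grab_frame, job_done
def snap(n,f):
    d=grab_frame(n); cv2.imwrite(f'pics/{f}.png',cv2.cvtColor(d['image'],cv2.COLOR_RGB2BGR)); np.savez(f'pics/{f}.npz',**d); return d
def load(f): return dict(np.load(f'pics/{f}.npz'))
def ray(d,uv):
    K=np.array(d['camera_matrix']); r=np.array(d['orientation'])@np.linalg.inv(K)@np.array([uv[0],uv[1],1.]); return np.array(d['position']),r
def onz(d,uv,z):
    p,r=ray(d,uv); return (p+r*(z-p[2])/r[2]).round(1)
def proj(d,X):
    c=np.array(d['orientation']).T@(np.array(X)-np.array(d['position'])); q=np.array(d['camera_matrix'])@c; return (q[:2]/q[2]).round(1)
E
python3 - <<'E'
from h import *
for n in ['top','side']:
    d=snap(n,n+'0'); print(n,d['position'],np.array(d['orientation']).round(3).tolist(),d['camera_matrix'])
print(get_obs())
E
```

```text
top [ 441.87680688    4.40242305 1119.18205464] [[-0.016, -0.995, 0.098], [-1.0, 0.016, -0.0], [-0.001, -0.098, -0.995]] [[572.66306204   0.         316.27279676]
 [  0.         572.66306204 243.32942025]
 [  0.           0.           1.        ]]
side [ 171.31779506 -671.83364647  691.24843185] [[0.867, -0.307, 0.391], [-0.498, -0.545, 0.675], [0.006, -0.78, -0.625]] [[528.84615746   0.         326.35263243]
 [  0.         528.84615746 226.14020888]
 [  0.           0.           1.        ]]
{'time_s': 0.1, 'joint_pos': array([ 6.52835629e+01,  7.12930745e+00,  9.46279556e+01,  2.89682632e-03,
        7.83525571e+01, -4.73419141e+00]), 'dq': array([-0.1137625 , -0.10270651, -0.18525053,  0.05807469,  0.08554764,
       -0.03619814]), 'joint_efforts': array([ 1.91651848e-04, -4.24932575e+01, -3.66649997e+01, -8.99679094e-05,
        3.98895601e-03, -1.12636241e-05]), 'position': array([221.91512992, 610.33711884, 227.96353744]), 'tcp_rot': array([[-9.39794965e-01,  3.41737774e-01, -8.46416410e-04],
       [ 3.41738760e-01,  9.39793414e-01, -1.72042341e-03],
       [ 2.07522901e-04, -1.90609855e-03, -9.99998162e-01]]), 'ft_force': array([-0.01788926, -0.47097683, -0.69012478]), 'moment': array([-0.01441621, -0.00444427,  0.02809031]), 'grasp_force': 0.0, 'grip_width': 85.59968861381239}
```

View pics/top0.png

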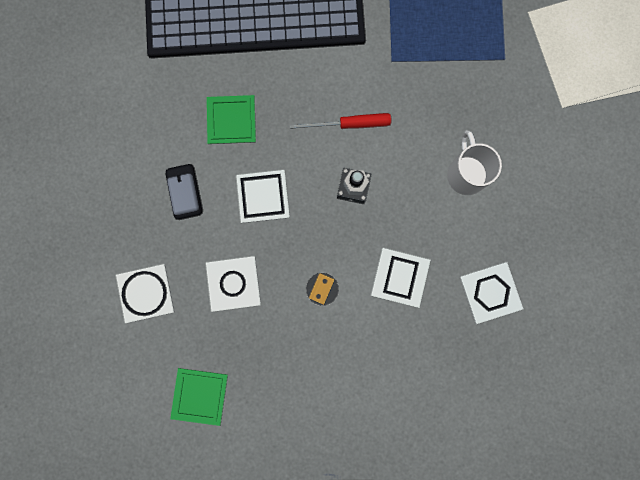

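View pics/side0.png

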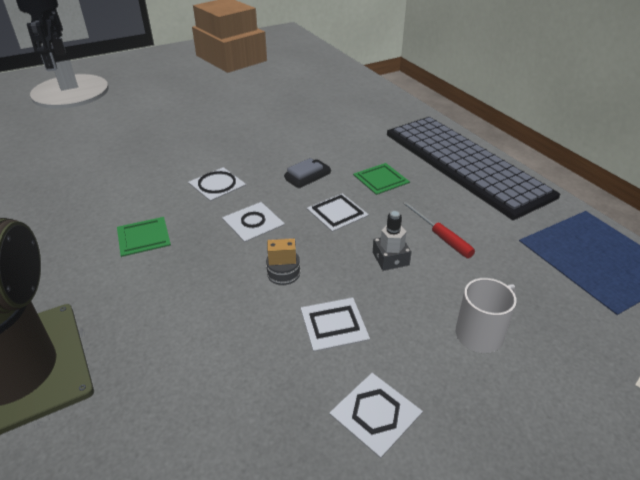

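The top view shows the jaw on the riser at (322,288) and the square, hex and objective stack at (354,185). The wells are riser (144,293), objective (233,284), square (263,196), jaw (401,277) and hex (492,292). The side view agrees.

```bash
python3 - <<'E'
from h import *
for cam in ['top0','side0']:
    d=load(cam); im=d['image']; hsv=cv2.cvtColor(im,cv2.COLOR_RGB2HSV)
    wh=((hsv[...,2]>185)&(hsv[...,1]<40)).astype(np.uint8)
    cs,_=cv2.findContours(wh,cv2.RETR_EXTERNAL,cv2.CHAIN_APPROX_NONE)
    for c in cs:
        if not 700<cv2.contourArea(c)<5000: continue
        P=np.array([onz(d,p[0],4)[:2] for p in c],np.float32)
        r=cv2.minAreaRect(P)
        m=np.zeros(wh.shape,np.uint8); cv2.drawContours(m,[c],-1,1,-1)
        m=cv2.erode(m,np.ones((3,3)))
        bl=((hsv[...,2]<110)&(m>0)).astype(np.uint8)
        out=''
        b,_=cv2.findContours(bl,cv2.RETR_EXTERNAL,cv2.CHAIN_APPROX_NONE)
        if b:
            b=max(b,key=cv2.contourArea)
            if cv2.contourArea(b)>50:
                Q=np.array([onz(d,p[0],9)[:2] for p in b],np.float32); out=cv2.minAreaRect(Q)
        print(cam,'px',c.mean((0,1)).round(),'plate',[np.round(x,1) for x in r],'lip',[np.round(x,1) for x in out])
    br=((hsv[...,0]>8)&(hsv[...,0]<28)&(hsv[...,1]>120)&(hsv[...,2]>80)).astype(np.uint8)
    if cam=='side0': br[:200]=0
    cs,_=cv2.findContours(br,cv2.RETR_EXTERNAL,cv2.CHAIN_APPROX_NONE)
    c=max(cs,key=cv2.contourArea); print('brass',cv2.boundingRect(c))
    if cam=='top0':
        print([np.round(x,1) for x in cv2.minAreaRect(np.array([onz(d,p[0],72)[:2] for p in c],np.float32))])
d=load('top0'); a=cv2.resize(d['image'][150:230,315:395],(400,400),interpolation=cv2.INTER_CUBIC)
s=load('side0');b=cv2.resize(s['image'][200:290,355:445],(400,400),interpolation=cv2.INTER_CUBIC)
cv2.imwrite('pics/crop.png',np.hstack([a,b])[...,::-1])
E
```

```text
top0 px [144. 293.] plate [array([460.1, 339.8]), array([96. , 95.5]), np.float64(11.8)] lip [array([460.2, 338.3]), array([84.9, 85.2]), np.float64(0.0)]
top0 px [491. 293.] plate [array([ 450.4, -334.2]), array([95.7, 95. ]), np.float64(16.4)] lip [array([ 449.6, -333.4]), array([71.1, 63.7]), np.float64(43.5)]
top0 px [232. 283.] plate [array([476.2, 168.1]), array([96. , 95.5]), np.float64(6.6)] lip [array([475.6, 167.2]), array([48.5, 48.4]), np.float64(89.0)]
top0 px [401. 278.] plate [array([ 482.4, -158.9]), array([95.9, 95.7]), np.float64(74.9)] lip [array([ 482.5, -158.1]), array([53.4, 73.9]), np.float64(74.9)]
top0 px [262. 196.] plate [array([647.9, 109. ]), array([95.5, 96. ]), np.float64(5.4)] lip [array([647.3, 108.9]), array([79.9, 79.4]), np.float64(5.5)]
top0 px [477. 159.] plate [array([ 707.5, -317.4]), array([97.5, 84.6]), np.float64(52.3)] lip [array([ 721.2, -322.3]), array([59.2, 42.8]), np.float64(58.7)]
brass (309, 274, 25, 31)
[array([462.2,  -3.5]), array([30. , 49.4]), np.float64(65.7)]
side0 px [376. 413.] plate [array([ 450.3, -336.6]), array([93.9, 94.1]), np.float64(16.4)] lip [array([ 449.3, -337.6]), array([73.2, 62.9]), np.float64(46.5)]
side0 px [334. 323.] plate [array([ 483.1, -161.8]), array([93.7, 94.5]), np.float64(74.8)] lip [array([ 481.9, -163.3]), array([56.1, 73.7]), np.float64(74.7)]
side0 px [253. 221.] plate [array([477. , 164.3]), array([92.8, 91.3]), np.float64(6.7)] lip [array([475.1, 161. ]), array([52. , 48.1]), np.float64(65.5)]
brass (268, 239, 27, 24)
```

View pics/crop.png

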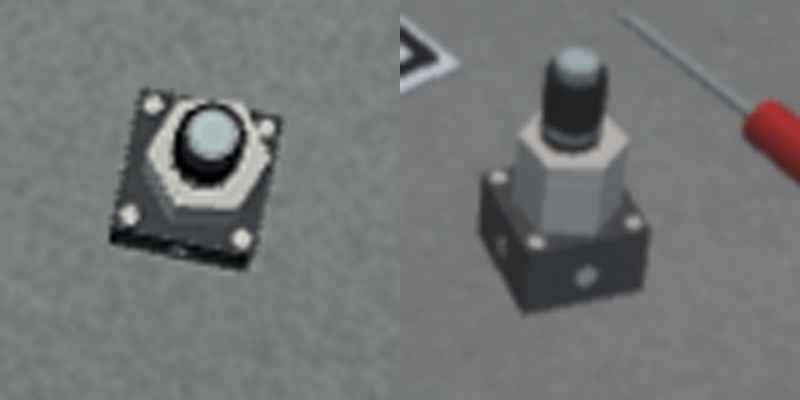

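The crop shows the objective on the hex on the square, with screw heads at the corners of the square. I'm moving above the jaw and taking a wrist check on the way.

>>> {"op": "arm_command", "data": {
  "increments": [
    [12,-30.7,0,-0.9],
    [12,-30.7,0,-0.9],
    [12,-30.7,0,-0.9],
    [12,-30.7,0,-0.9],
    [12,-30.7,0,-0.7]
  ]
}}

```text
time_s: 0.52
position: [282.2, 455.7, 228.4]
tcp_rot: [[-0.911, 0.411, -0.001], [0.411, 0.911, -0.001], [0.0, -0.001, -1.0]]
ft_force: [0.4, -0.3, 0.1]
grip_width: 85.7
grasp_force: 0.0
```

>>> {"op": "arm_command", "data": {
  "increments": [
    [12,-30.7,0,0],
    [12,-30.7,0,0],
    [12,-30.7,0,0],
    [12,-30.7,0,0],
    [12,-30.7,0,0]
  ]
}}

```text
time_s: 0.93
position: [342.1, 302.2, 228.6]
tcp_rot: [[-0.912, 0.411, -0.0], [0.411, 0.912, -0.0], [0.0, -0.0, -1.0]]
ft_force: [0.9, -0.1, -0.2]
grip_width: 85.3
grasp_force: 0.0
```

>>> {"op": "arm_command", "data": {
  "increments": [
    [12,-30.7,0,0],
    [12,-30.7,0,0],
    [12,-30.7,0,0],
    [12,-30.7,0,0],
    [12,-30.7,0,0]
  ]
}}

```text
time_s: 1.35
position: [402.1, 148.8, 228.8]
tcp_rot: [[-0.912, 0.411, -0.0], [0.411, 0.912, -0.0], [0.0, -0.0, -1.0]]
ft_force: [0.7, 0.3, -0.3]
grip_width: 85.6
grasp_force: 0.0
```

>>> {"op": "arm_command", "data": {
  "increments": [
    [12,-31,0,0],
    [12,-31,0,0],
    [12,-31,0,0],
    [12,-31,0,0],
    [0,0,0,0]
  ]
}}

```text
time_s: 1.77
position: [451.2, 22.0, 228.8]
tcp_rot: [[-0.909, 0.416, -0.0], [0.416, 0.909, -0.002], [-0.001, -0.002, -1.0]]
ft_force: [-0.9, 1.5, 0.0]
grip_width: 85.5
grasp_force: 0.0
```

```bash
python3 - <<'E'
from h import *
d=snap('wrist','w0'); o=get_obs(); print(d['position'],np.array(d['orientation']).round(3).tolist(),d['camera_matrix'],o['position'],o['tcp_rot'][:,1],o['time_s'])
t=load('top0')
for n,z,ps in [('sq',36,[(153,104),(266,127),(129,214),(242,238)]),('obj',112,[(213,133)])]:
    P=np.array([onz(t,(315+x/5,150+y/5),z) for x,y in ps]); print(n,P.mean(0),P[:,:2].tolist())
E
```

```text
[389.06913957  50.7883079  374.4222572 ] [[0.416, 0.876, 0.245], [0.909, -0.4, -0.113], [-0.001, 0.27, -0.963]] [[368.62566811   0.         313.72683442]
 [  0.         368.62566811 238.1494465 ]
 [  0.           0.           1.        ]] [450.45382117  24.09629693 228.63714165] [ 4.15630224e-01  9.09533541e-01 -5.05769659e-04] 1.8167
sq [661.3  -71.35  36.  ] [[687.6, -54.8], [677.9, -98.1], [644.9, -44.7], [634.8, -87.8]]
obj [659.5 -71.9 112. ] [[659.5, -71.9]]
```

View pics/w0.png

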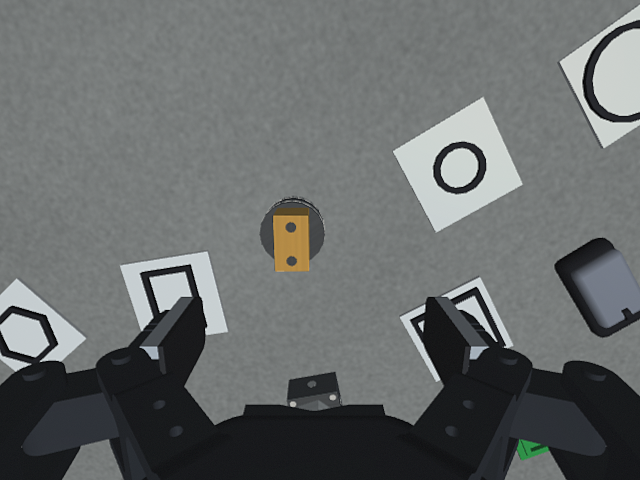

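The wrist view shows the jaw top centred near (291,243) and the objective cradle near (459,168). I'm comparing both with the top-camera positions.

```bash
cat >> h.py <<'E'
def mask(d,c):
    h=cv2.cvtColor(d['image'],cv2.COLOR_RGB2HSV)
    return (((h[...,0]>8)&(h[...,0]<28)&(h[...,1]>120)&(h[...,2]>(150 if c else 80))).astype(np.uint8)*255)
def big(m):
    cs,_=cv2.findContours(m,cv2.RETR_EXTERNAL,cv2.CHAIN_APPROX_NONE); return max(cs,key=cv2.contourArea)
def rect(d,c,z): return [np.round(x,1) for x in cv2.minAreaRect(np.array([onz(d,p[0],z)[:2] for p in c],np.float32))]
E
python3 - <<'E'
from h import *
d=load('w0'); print(rect(d,big(mask(d,1)),72))
g=cv2.cvtColor(d['image'],cv2.COLOR_RGB2GRAY)
m=((g<90)*255).astype(np.uint8); m[:130]=0;m[205:]=0;m[:,:425]=0;m[:,495:]=0
print('objcr',rect(d,big(m),9))
m=((g>170)*255).astype(np.uint8); m[:90]=0;m[240:]=0;m[:,:385]=0;m[:,530:]=0
print('objcr plate',rect(d,big(m),4))
E
```

```text
[array([462.4,  -4.6]), array([29.6, 48.3]), np.float64(65.5)]
objcr [array([476.4, 166.6]), array([50.5, 49.3]), np.float64(73.5)]
objcr plate [array([476.9, 167.4]), array([96. , 96.4]), np.float64(6.6)]
```

>>> {"op": "arm_command", "data": {
  "increments": [
    [6,-15,-20,0],
    [6,-15,-30,0],
    [0,0,-30,0],
    [0,0,-30,0],
    [0,0,-25,0]
  ]
}}

```text
time_s: 2.23
position: [460.8, -2.8, 91.7]
tcp_rot: [[-0.912, 0.411, -0.002], [0.411, 0.912, 0.001], [0.002, -0.0, -1.0]]
ft_force: [0.0, -0.6, -0.4]
grip_width: 85.4
grasp_force: 0.0
```

>>> {"op": "arm_command", "data": {
  "increments": [
    [0,0,-16,0],
    [0,0,-10,0],
    [0,0,0,0],
    [0,0,0,0],
    [0,0,0,0]
  ]
}}

```text
time_s: 2.65
position: [463.2, -3.4, 69.6]
tcp_rot: [[-0.912, 0.411, 0.002], [0.411, 0.912, -0.0], [-0.002, 0.001, -1.0]]
ft_force: [0.1, -0.5, 1.4]
grip_width: 85.5
grasp_force: 0.0
```

>>> {"op": "arm_command", "data": {
  "increments": [
    [0,0,0,0],
    [0,0,0,0],
    [0,0,0,0],
    [0,0,0,0],
    [0,0,0,0]
  ],
  "hand": 15
}}

```text
time_s: 3.07
position: [462.4, -4.0, 68.8]
tcp_rot: [[-0.912, 0.411, 0.0], [0.411, 0.912, -0.001], [-0.001, -0.001, -1.0]]
ft_force: [-3.7, -4.0, 7.3]
grip_width: 26.2
grasp_force: 61.4
```

>>> {"op": "arm_command", "data": {
  "increments": [
    [0,0,0,0],
    [0,0,0,0],
    [0,0,0,0],
    [0,0,0,0],
    [0,0,0,0]
  ]
}}

```text
time_s: 3.48
position: [463.9, -4.0, 71.5]
tcp_rot: [[-0.911, 0.411, 0.003], [0.411, 0.911, -0.001], [-0.003, 0.001, -1.0]]
ft_force: [-5.9, -1.0, 17.5]
grip_width: 15.5
grasp_force: 17.2
```

```bash
python3 - <<'E'
from h import *
a=snap('wrist','w1')['image'][180:480,100:500]; b=cv2.resize(snap('side','s1')['image'][200:300,220:350],(400,300))
cv2.imwrite('pics/c1.png',np.hstack([a,b])[...,::-1]); o=get_obs(); print(o['position'],o['grip_width'],o['grasp_force'])
E
```

```text
[463.88789151  -4.01224069  71.50344807] 15.32173466432238 17.14444283836201
```

View pics/c1.png

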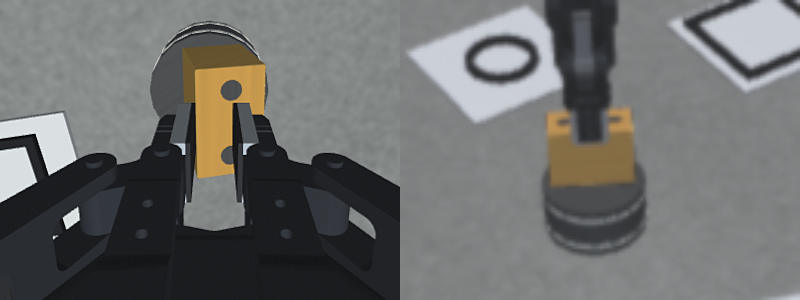

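The wrist view shows the fingers closed only over the jaw's top edge, and the jaw is twisted. I'll open up, raise the arm and look again.

>>> {"op": "arm_command", "data": {
  "increments": [
    [0,0,0,0],
    [0,0,0,0],
    [0,0,0,0],
    [0,0,0,0],
    [0,0,0,0]
  ],
  "hand": 50
}}

```text
time_s: 4.0
position: [461.8, -3.6, 67.6]
tcp_rot: [[-0.911, 0.411, -0.001], [0.411, 0.911, 0.0], [0.001, -0.0, -1.0]]
ft_force: [0.0, -0.2, 0.3]
grip_width: 49.8
grasp_force: 0.0
```

```bash
python3 - <<'E'
from h import *
a=snap('wrist','w2')['image'][180:480,100:500]; b=cv2.resize(snap('side','s2')['image'][200:300,220:350],(400,300))
cv2.imwrite('pics/c2.png',np.hstack([a,b])[...,::-1]); o=get_obs(); print(o['position'],o['grip_width'],o['grasp_force'])
E
```

```text
[461.7208809   -3.59670971  67.53458837] 50.1417427369378 0.0
```

View pics/c2.png

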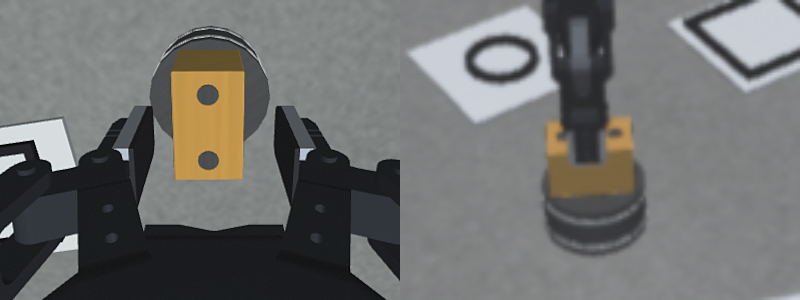

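The jaw has settled flat again. I'm working out the fingertip height from the side view.

```bash
python3 - <<'E'
from h import *
s=load('s2')
for z in (40,50,60,70): print(z,proj(s,[461.7-.41*27,-3.6-.91*27,z]))
for f in ['w0','w2']: print(f,rect(load(f),big(mask(load(f),1)),72))
E
```

```text
40 [280.9 266.2]
50 [280.7 262. ]
60 [280.4 257.9]
70 [280.1 253.7]
w0 [array([462.4,  -4.6]), array([29.6, 48.3]), np.float64(65.5)]
w2 [array([462. ,  -6.3]), array([29.7, 49.8]), np.float64(66.2)]
```

```bash
python3 - <<'E'
from h import *
d=load('w2')
p,r=ray(d,(314,285)); print(d['position'])
for dep in (140,151,160): print(dep,p+r*dep)
EOF=0
d=load('w1')
p,r=ray(d,(293+0,284)); 
a=d['image'][260:330:6,270:360:4].mean(2).astype(int); print(a)
E
```

```text
[399.6007656   24.46304938 213.32980907]
140 [449.61684898   2.14364132  83.26502245]
151 [4.53546684e+02 3.89973541e-01 7.30456464e+01]
160 [456.76200375  -1.04484555  64.68433865]
[[ 79  79  79  81  82  82  83 144 140 140 143 145 143 143 136  91  88 147
  143 145 145 140 142]
 [ 80  81  80  77  82  82  76 145 140 140 143 145 143  77  77  78  78  81
  141 144 144 140 141]
 [ 78  79  80  79  83  82  73 144 139 140 142 145 144  76  77  79  79  82
  141 145 144 141 142]
 [ 80  80  77  76  82  82  72 146 139 141 144 145 143 147  71  78  73 145
  143 145 145 141 142]
 [ 76  78  85  88  87  90  12 146 139 141 144 145 143 142 144 146  16  88
   86  85 144 141 142]
 [ 79  79  86  86  86  44  15 146 140 141 143 145 144 142 144 145  22  80
   86  86  78 141 143]
 [ 28  23  86  85  86  21  20 145 140 142 143 145 142 143 143 147  22  15
   86  87  87  24  26]
 [ 28  74  86  86  88  24  21 146 140 141 144 145 143 143 143 146  19  25
   86  86  86  48  28]
 [ 26  88  86  85  93  26  22 145 141 142 144 144 143 142 144 146  22  26
   88  86  85  91  27]
 [ 21  86  85  86  55  26  24 146 142 143 145 144 142 143 143 146  23  26
   85  86  86  86  24]
 [ 85  86  85  85  24  27  25 147 141 142 145 145 143 143 144 147  21  26
   44  85  85  86  56]
 [ 29  26  78 199  45  36  26 146 142 143 145 145 143 143 137  64  25  55
   35 199  34  28  28]]
```

Both views put the fingertips near z 67, close to TCP height at this opening, so the grip was too shallow. I'll go 13 mm deeper, watch the force, and close.

>>> {"op": "arm_command", "data": {
  "increments": [
    [0,-2,-4,0],
    [0,0,-5,0],
    [0,0,-4,0],
    [0,0,0,0],
    [0,0,0,0]
  ]
}}

```text
time_s: 4.52
position: [461.7, -5.6, 54.4]
tcp_rot: [[-0.912, 0.411, -0.001], [0.411, 0.912, 0.0], [0.001, -0.0, -1.0]]
ft_force: [0.5, 0.1, 0.3]
grip_width: 50.2
grasp_force: 0.0
```

```bash
python3 - <<'E'
from h import *
a=cv2.resize(snap('wrist','w3')['image'][220:400,200:440],(400,300)); b=cv2.resize(snap('side','s3')['image'][200:300,220:350],(400,300),interpolation=cv2.INTER_CUBIC)
cv2.imwrite('pics/c3.png',np.hstack([a,b])[...,::-1]); o=get_obs(); print(o['position'],o['grip_width'],o['ft_force'])
E
```

```text
[462.19267462  -5.6587736   55.07294688] 49.84991866462056 [-0.33486604  0.87032273  0.14086217]
```

View pics/c3.png

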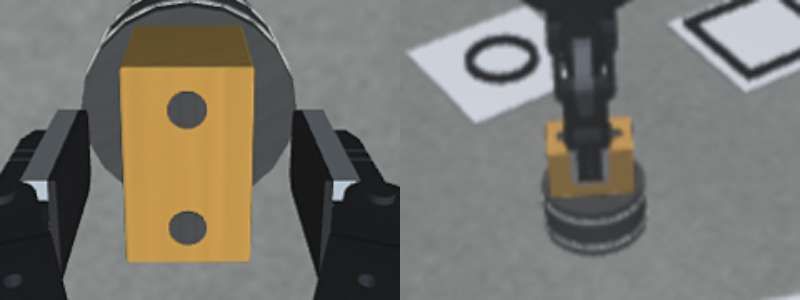

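Fingertips are now about halfway down the jaw, at about TCP height. I'm closing.

>>> {"op": "arm_command", "data": {
  "increments": [
    [0,0,0,0],
    [0,0,0,0],
    [0,0,0,0],
    [0,0,0,0],
    [0,0,0,0]
  ],
  "hand": 15
}}

```text
time_s: 5.03
position: [462.7, -5.7, 55.7]
tcp_rot: [[-0.912, 0.411, 0.001], [0.411, 0.912, -0.0], [-0.001, 0.0, -1.0]]
ft_force: [0.4, -0.5, 2.4]
grip_width: 28.2
grasp_force: 60.4
```

>>> {"op": "arm_command", "data": {
  "increments": [
    [0,0,0,0],
    [0,0,0,0],
    [0,0,0,0],
    [0,0,4,0],
    [0,0,6,0]
  ]
}}

```text
time_s: 5.45
position: [460.2, -5.4, 63.5]
tcp_rot: [[-0.911, 0.411, -0.004], [0.411, 0.911, 0.001], [0.004, -0.001, -1.0]]
ft_force: [0.1, -0.1, -3.7]
grip_width: 28.0
grasp_force: 59.8
```

>>> {"op": "arm_command", "data": {
  "increments": [
    [0,0,18,0],
    [0,-15,10,1],
    [4,-30,0,2],
    [5,-35,0,2],
    [5,-35,0,2]
  ]
}}

```text
time_s: 5.87
position: [475.4, -121.3, 92.8]
tcp_rot: [[-0.956, 0.294, -0.001], [0.294, 0.956, 0.0], [0.001, 0.0, -1.0]]
ft_force: [0.1, 0.1, -2.5]
grip_width: 28.7
grasp_force: 60.0
```

>>> {"op": "arm_command", "data": {
  "increments": [
    [4,-25,0,1.2],
    [2,-13,0,1],
    [0,0,-10,0],
    [0,0,-10,0],
    [0,0,0,0]
  ]
}}

```text
time_s: 6.28
position: [479.3, -156.9, 69.3]
tcp_rot: [[-0.965, 0.26, -0.007], [0.26, 0.965, 0.003], [0.007, 0.002, -1.0]]
ft_force: [-0.7, 0.9, -3.5]
grip_width: 28.3
grasp_force: 60.0
```

```bash
python3 - <<'E'
from h import *
a=snap('wrist','w4')['image']
cv2.imwrite('pics/c4.png',a[...,::-1]); o=get_obs(); print(o['position'],o['grip_width'],o['ft_force'])
E
```

```text
[ 479.81866547 -156.80770279   70.22902526] 28.196117135763544 [-0.67203608  1.00392357 -2.33938336]
```

View pics/c4.png

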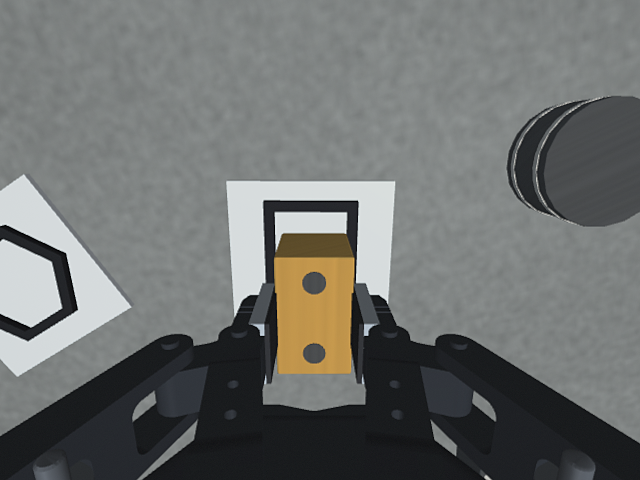

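The jaw is held upright and in line with the oblong well, with the jaw top centred near (314,317). I'm measuring its offset from the tool, and measuring the riser too.

```bash
python3 - <<'E'
from h import *
d=load('w4'); print('jaw',rect(d,big(mask(d,1)),87), onz(d,(314.5,316),87))
g=cv2.cvtColor(d['image'],cv2.COLOR_RGB2GRAY)
print('lip far corners',onz(d,(263,201),9),onz(d,(358,201),9),'plate far',onz(d,(227,181),4),onz(d,(395,181),4))
t=load('w2')
E
```

```text
jaw [array([ 478.9, -156.7]), array([29.5, 48.7]), np.float64(74.9)] [ 478.1 -156.1   87. ]
lip far corners [ 440.3 -175.7    9. ] [ 454.3 -123.9    9. ] plate far [ 424.6 -193.     4. ] [ 449.5 -100.5    4. ]
```

>>> {"op": "arm_command", "data": {
  "increments": [
    [1.5,0,-12,0],
    [0,0,-15,0],
    [0,0,-10,0],
    [0,0,-6,0],
    [0,0,-3,0]
  ]
}}

```text
time_s: 6.75
position: [482.8, -157.8, 25.5]
tcp_rot: [[-0.966, 0.26, -0.002], [0.26, 0.966, 0.001], [0.002, 0.0, -1.0]]
ft_force: [-0.3, -0.1, -3.9]
grip_width: 28.4
grasp_force: 60.0
```

>>> {"op": "arm_command", "data": {
  "increments": [
    [0,0,-2,0],
    [0,0,-1,0],
    [0,0,0,0],
    [0,0,0,0],
    [0,0,0,0]
  ]
}}

```text
time_s: 7.17
position: [484.1, -158.9, 24.7]
tcp_rot: [[-0.966, 0.26, 0.001], [0.26, 0.966, -0.0], [-0.001, -0.0, -1.0]]
ft_force: [0.3, 0.3, -3.3]
grip_width: 28.3
grasp_force: 60.0
```

>>> {"op": "arm_command", "data": {
  "increments": [
    [0,0,-1,0],
    [0,0,-0.5,0],
    [0,0,-0.5,0],
    [0,0,0,0],
    [0,0,0,0]
  ]
}}

```text
time_s: 7.58
position: [484.3, -159.0, 23.7]
tcp_rot: [[-0.966, 0.26, 0.001], [0.26, 0.966, -0.0], [-0.001, -0.0, -1.0]]
ft_force: [-3.5, 1.5, 6.2]
grip_width: 28.2
grasp_force: 61.2
```

Contact with the well floor. I'm releasing, rising and heading towards the riser.

>>> {"op": "arm_command", "data": {
  "increments": [
    [0,0,0,0],
    [0,0,0,0],
    [0,0,0,0],
    [0,0,15,0],
    [0,0,30,0]
  ],
  "hand": 85
}}

```text
time_s: 8.0
position: [480.5, -157.3, 63.5]
tcp_rot: [[-0.965, 0.26, -0.008], [0.26, 0.966, 0.004], [0.009, 0.001, -1.0]]
ft_force: [0.3, 0.7, -0.2]
grip_width: 84.6
grasp_force: 0.0
```

>>> {"op": "arm_command", "data": {
  "increments": [
    [0,10,35,0],
    [-4,31,30,0],
    [-6,38,20,0],
    [-6,38,0,0],
    [-6,38,0,0]
  ]
}}

```text
time_s: 8.42
position: [463.1, -5.3, 152.7]
tcp_rot: [[-0.965, 0.262, 0.005], [0.262, 0.965, -0.001], [-0.005, 0.001, -1.0]]
ft_force: [1.2, 1.1, -0.7]
grip_width: 84.9
grasp_force: 0.0
```

>>> {"op": "arm_command", "data": {
  "increments": [
    [0,0,0,0],
    [0,0,0,0],
    [0,0,0,0],
    [0,0,0,0],
    [0,0,0,0]
  ]
}}

```text
time_s: 8.83
position: [462.2, -7.4, 150.0]
tcp_rot: [[-0.965, 0.262, -0.0], [0.262, 0.965, -0.0], [0.0, -0.0, -1.0]]
ft_force: [0.1, 0.2, -0.2]
grip_width: 85.0
grasp_force: 0.0
```

```bash
python3 - <<'E'
from h import *
d=snap('wrist','w5'); t=snap('top','t5')
a=np.hstack([cv2.resize(d['image'],(400,300)),cv2.resize(t['image'][140:380,220:540],(400,300))])
cv2.imwrite('pics/c5.png',a[...,::-1]); o=get_obs(); print(o['position'],o['grip_width'],o['ft_force'])
E
```

```text
[462.17637694  -7.34723342 149.99190815] 85.09591683846509 [-0.11122101  0.11633203 -0.76914356]
```

View pics/c5.png

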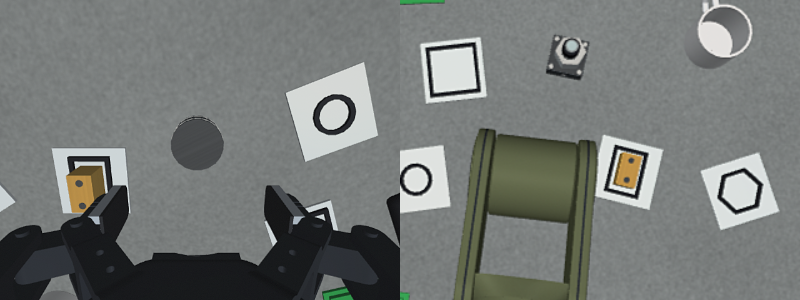

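The jaw sits in its well, near (629,170) in this montage. The riser is near (315,229) in the full wrist frame. I'm measuring the riser and the stack.

```bash
python3 - <<'E'
from h import *
t=load('t5'); print('jaw',rect(t,big(mask(t,1)),40))
d=load('w5'); g=cv2.cvtColor(d['image'],cv2.COLOR_RGB2GRAY)
print(g[229,260:372:8], g[180:290:6,315])
m=((g<88)*255).astype(np.uint8); m[:170]=0;m[285:]=0;m[:,:255]=0;m[:,375:]=0
m=cv2.morphologyEx(m,cv2.MORPH_OPEN,np.ones((5,5)))
c=big(m); P=np.array([onz(d,p[0],36)[:2] for p in c],np.float32)
print('riser rect',cv2.boundingRect(c),cv2.minEnclosingCircle(P),cv2.fitEllipse(P))
a=t['image'][150:230,315:395]; big_=cv2.resize(a,(600,600),interpolation=cv2.INTER_CUBIC); cv2.imwrite('pics/c6.png',big_[...,::-1])
hg=cv2.cvtColor(t['image'],cv2.COLOR_RGB2HSV); 
for y in range(165,196): print(y,' '.join('%3d'%v for v in hg[y,338:376,2]))
E
```

```text
jaw [array([ 483.8, -157.1]), array([28.1, 48.5]), np.float64(75.1)]
[129 128  72  74  73  73  71  74  75  77  75  71  70 128] [126 101  77  74  75  73  73  74  74  75  75  72  74  73  74  71 129 126
 121]
riser rect (274, 191, 83, 81) ((462.5156555175781, -6.2687668800354), 30.906774520874023) ((462.4684753417969, -6.230011940002441), (60.210872650146484, 60.75472640991211), 83.36759185791016)
165 131 134 139 138 136 134 133 133 131 130 131 133 134 134 136 138 137 134 132 133 134 133 128 128 129 129 129 132 134 133 134 138 138 136 135 131 135 139
166 136 137 138 139 138 135 129 132 132 132 133 131 131 130 133 137 134 131 130 133 135 133 130 128 129 131 133 137 140 137 134 131 130 132 134 134 136 139
167 137 135 136 136 134 122 108 130 127 130 131 128 132 129 130 133 133 131 129 131 136 137 135 132 132 133 135 139 140 136 130 125 126 130 132 132 132 134
168 135 135 134 137 127  70  73 106  91  92 102  96 130 124 128 131 133 133 134 133 134 136 136 131 130 132 132 136 139 134 131 128 129 130 130 130 128 131
169 136 137 136 137 122  83 117 155 168  68  58  72 104  91  97 124 140 144 13
[... 3433 characters left out ...]
 135 163 161 162 158 125  73  65  68  66  86 136 129 128 130 130 132 136 138
192  99 181 211 202 129  62  71  73  70  80 107  98  79  79  79  78  78  77  77  75  74  73  74  78  82  71  69  69  69  96 137 131 134 138 136 133 135 135
193  75 149 207 208 152  63  70  71  70  74  91  99  84  84  85  85  85  85  86  85  85  84  84  83  77  68  69  70  71  99 136 132 133 137 136 134 133 134
194  68 116 177 192  88  67  73  73  73  70  73  86  84  85  85  85  85  85  85  84  85  85  84  79  69  69  70  69  79 120 136 130 129 132 130 134 135 133
195  60  80  58  59  67  73  73  74  75  74  73  73  72  71  71  70  70  70  75  73  75  74  74  69  85  99  78  66  79 113 137 131 128 130 128 132 134 129
```

Riser at (462.5, -6.2) and jaw seated. I'm descending on the riser.

>>> {"op": "arm_command", "data": {
  "increments": [
    [0.3,1,-30,0],
    [0,0,-38,0],
    [0,0,-30,0],
    [0,0,-20,0],
    [0,0,-10,0]
  ]
}}

```text
time_s: 9.35
position: [459.9, -5.7, 18.7]
tcp_rot: [[-0.965, 0.262, -0.006], [0.262, 0.965, 0.001], [0.006, -0.001, -1.0]]
ft_force: [0.6, 0.2, 0.0]
grip_width: 85.0
grasp_force: 0.0
```

>>> {"op": "arm_command", "data": {
  "increments": [
    [0,0,-5,0],
    [0,0,-3,0],
    [0,0,0,0],
    [0,0,0,0],
    [0,0,0,0]
  ]
}}

```text
time_s: 9.77
position: [463.7, -5.5, 15.7]
tcp_rot: [[-0.966, 0.26, 0.003], [0.26, 0.966, -0.0], [-0.003, 0.0, -1.0]]
ft_force: [-0.9, 0.3, 0.3]
grip_width: 85.2
grasp_force: 0.0
```

>>> {"op": "arm_command", "data": {
  "increments": [
    [0,0,0,0],
    [0,0,0,0],
    [0,0,0,0],
    [0,0,0,0],
    [0,0,0,0]
  ],
  "hand": 45
}}

```text
time_s: 10.18
position: [463.5, -5.5, 15.6]
tcp_rot: [[-0.966, 0.26, 0.002], [0.26, 0.966, -0.0], [-0.002, 0.0, -1.0]]
ft_force: [-0.8, -0.6, 5.4]
grip_width: 59.5
grasp_force: 65.2
```

>>> {"op": "arm_command", "data": {
  "increments": [
    [0,0,0,0],
    [0,0,0,0],
    [0,0,2,0],
    [0,0,3,0],
    [0,0,5,0]
  ]
}}

```text
time_s: 10.6
position: [461.2, -5.2, 23.5]
tcp_rot: [[-0.966, 0.26, -0.002], [0.26, 0.966, 0.0], [0.002, -0.0, -1.0]]
ft_force: [-0.1, 1.5, -2.9]
grip_width: 59.5
grasp_force: 65.0
```

>>> {"op": "arm_command", "data": {
  "increments": [
    [0,0,15,0],
    [0,15,20,0],
    [0,30,5,0],
    [0,38,0,0],
    [0,40,0,0]
  ]
}}

```text
time_s: 11.02
position: [462.7, 118.5, 65.3]
tcp_rot: [[-0.965, 0.263, 0.002], [0.263, 0.965, 0.0], [-0.002, 0.001, -1.0]]
ft_force: [0.5, -0.1, -1.7]
grip_width: 59.9
grasp_force: 65.5
```

>>> {"op": "arm_command", "data": {
  "increments": [
    [0,40,0,0],
    [0,40,0,0],
    [0,40,0,0],
    [0,38,0,0],
    [0,30,0,0]
  ]
}}

```text
time_s: 11.43
position: [461.6, 308.4, 64.3]
tcp_rot: [[-0.966, 0.259, -0.0], [0.259, 0.966, 0.0], [0.0, 0.0, -1.0]]
ft_force: [0.8, 0.1, -2.4]
grip_width: 59.5
grasp_force: 65.5
```

>>> {"op": "arm_command", "data": {
  "increments": [
    [-3,22,0,0],
    [0,10,0,0],
    [0,0,0,0],
    [0,0,0,0],
    [0,0,0,0]
  ]
}}

```text
time_s: 11.85
position: [459.2, 336.5, 63.9]
tcp_rot: [[-0.965, 0.261, -0.001], [0.261, 0.965, -0.001], [0.0, -0.001, -1.0]]
ft_force: [0.3, 0.9, -3.3]
grip_width: 59.6
grasp_force: 65.5
```

```bash
python3 - <<'E'
from h import *
d=snap('wrist','w7'); cv2.imwrite('pics/w7v.png',d['image'][...,::-1]); o=get_obs(); print(o['position'],o['grip_width'],o['ft_force'])
E
```

```text
[459.2987509  336.33467349  63.88908174] 59.68560122259212 [ 0.51208818  0.01452069 -3.10599488]
```

View pics/w7v.png

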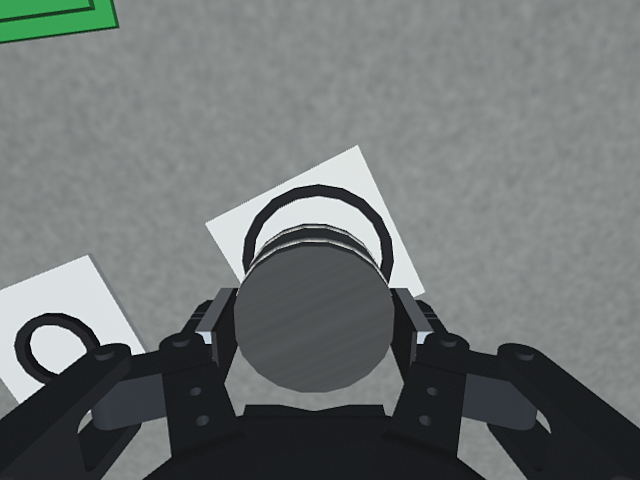

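The riser hangs level with its top centre near (315,317), and the far arc of the lip has its apex at (318,185). I'm checking the offset.

```bash
python3 - <<'E'
from h import *
d=load('w7'); print('riser',onz(d,(315,317),84.3))
g=cv2.cvtColor(d['image'],cv2.COLOR_RGB2GRAY)
# outer lip edge points: first dark pixel from above per column, on the far arc
P=[]
for u in range(258,382,4):
    v=150
    while g[v,u]<170 : v+=1
    while g[v,u]>110: v+=1
    P.append(onz(d,(u,v),9)[:2])
P=np.array(P); A=np.c_[2*P,np.ones(len(P))]; s=np.linalg.lstsq(A,(P**2).sum(1),rcond=None)[0]
print('lip',s[:2],np.sqrt(s[2]+s[:2]@s[:2]))
E
```

```text
riser [456.9 337.7  84.3]
lip [459.47628355 338.83763825] 41.89113484606223
```

>>> {"op": "arm_command", "data": {
  "increments": [
    [1.5,1,-10,0],
    [1,0,-15,0],
    [0,0,-10,0],
    [0,0,-5,0],
    [0,0,-2,0]
  ]
}}

```text
time_s: 12.32
position: [460.8, 337.5, 20.3]
tcp_rot: [[-0.965, 0.261, -0.003], [0.261, 0.965, -0.002], [0.002, -0.002, -1.0]]
ft_force: [0.7, -0.0, -2.8]
grip_width: 59.7
grasp_force: 65.5
```

>>> {"op": "arm_command", "data": {
  "increments": [
    [0,0,-1,0],
    [0,0,-1,0],
    [0,0,0,0],
    [0,0,0,0],
    [0,0,0,0]
  ]
}}

```text
time_s: 12.73
position: [462.3, 339.0, 20.8]
tcp_rot: [[-0.966, 0.26, 0.001], [0.26, 0.966, 0.001], [-0.001, 0.001, -1.0]]
ft_force: [-0.1, -0.6, -2.9]
grip_width: 59.9
grasp_force: 65.5
```

>>> {"op": "arm_command", "data": {
  "increments": [
    [0,0,-0.5,0],
    [0,0,-0.5,0],
    [0,0,-0.5,0],
    [0,0,0,0],
    [0,0,0,0]
  ]
}}

```text
time_s: 13.15
position: [462.1, 338.9, 19.7]
tcp_rot: [[-0.966, 0.26, 0.0], [0.26, 0.966, 0.0], [-0.0, 0.0, -1.0]]
ft_force: [-3.2, -2.1, 5.9]
grip_width: 59.6
grasp_force: 66.4
```

The riser touched down. I'm releasing, rising and going over the three-high stack.

>>> {"op": "arm_command", "data": {
  "increments": [
    [0,0,0,0],
    [0,0,0,0],
    [0,0,0,0],
    [0,0,25,0],
    [0,0,38,0]
  ],
  "hand": 85
}}

```text
time_s: 13.57
position: [458.6, 336.6, 77.4]
tcp_rot: [[-0.965, 0.26, -0.009], [0.26, 0.965, -0.005], [0.007, -0.007, -1.0]]
ft_force: [0.3, 0.3, -1.1]
grip_width: 84.9
grasp_force: 0.0
```

>>> {"op": "arm_command", "data": {
  "increments": [
    [0,0,40,0],
    [8,-15,37,0],
    [14,-30,20,0],
    [17,-36,0,0],
    [17,-36,0,0]
  ]
}}

```text
time_s: 13.98
position: [519.7, 221.4, 181.8]
tcp_rot: [[-0.966, 0.258, 0.006], [0.258, 0.966, 0.002], [-0.005, 0.003, -1.0]]
ft_force: [1.3, -0.2, -0.3]
grip_width: 85.2
grasp_force: 0.0
```

>>> {"op": "arm_command", "data": {
  "increments": [
    [17,-36,0,0],
    [17,-36,0,0],
    [17,-36,0,0],
    [17,-36,0,0],
    [17,-36,0,0]
  ]
}}

```text
time_s: 14.4
position: [603.5, 39.7, 178.7]
tcp_rot: [[-0.966, 0.26, 0.001], [0.26, 0.966, 0.0], [-0.001, 0.0, -1.0]]
ft_force: [1.1, 0.4, 0.4]
grip_width: 84.7
grasp_force: 0.0
```

>>> {"op": "arm_command", "data": {
  "increments": [
    [12,-30,0,0],
    [10,-24,0,0],
    [4,-10,0,0],
    [0,0,0,0],
    [0,0,0,0]
  ]
}}

```text
time_s: 14.82
position: [628.6, -22.1, 178.3]
tcp_rot: [[-0.965, 0.261, -0.001], [0.261, 0.965, 0.001], [0.001, 0.001, -1.0]]
ft_force: [0.6, 0.6, 0.2]
grip_width: 85.0
grasp_force: 0.0
```

```bash
python3 - <<'E'
from h import *
d=snap('wrist','w8'); cv2.imwrite('pics/w8v.png',d['image'][...,::-1]); o=get_obs(); print(o['position'],o['grip_width'],o['ft_force'])
E
```

```text
[628.44758642 -21.34953336 178.38107608] 85.1454286557624 [-0.53461007  0.23876757 -1.17848634]
```

View pics/w8v.png

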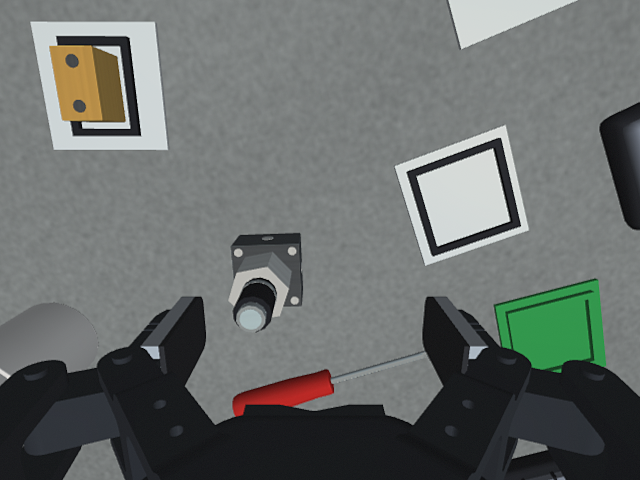

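The objective top is at (251,317) and the screws are at (238,253), (292,250) and (294,300). I'm casting rays from these.

```bash
python3 - <<'E'
from h import *
d=load('w8'); print('obj',onz(d,(251,317),112))
a,b,c=[onz(d,p,36) for p in [(238,253),(292,250),(294,300)]]
print('sq',(a+c)/2, np.degrees(np.arctan2(*(b-a)[[1,0]])),np.degrees(np.arctan2(*(c-b)[[1,0]])))
# square cradle lip corners
P=np.array([onz(d,p,9)[:2] for p in [(407,173),(500,138),(522,223),(433,256)]]); print('sqcr',P.mean(0),P.tolist())
for n,p in [('hexfar',(274,250)),('hexr',(290,263)),('hexR',(288,288))]: print(n,onz(d,p,72))
E
```

```text
obj [659.9 -71.5 112. ]
sq [662.8 -71.8  36. ] 78.18438092586605 -13.88046413586514
sqcr [648.175 108.525] [[613.2, 64.3], [605.2, 144.0], [682.3, 153.3], [692.0, 72.5]]
hexfar [631.9 -52.1  72. ]
hexr [644.4 -43.8  72. ]
hexR [662.8 -50.6  72. ]
```

Objective at (659.8, -71.6). I'm grasping it.

>>> {"op": "arm_command", "data": {
  "increments": [
    [15,-25,0,0],
    [16.4,-25.3,0,0],
    [0,0,-30,0],
    [0,0,-30,0],
    [0,0,-20,0]
  ]
}}

```text
time_s: 15.28
position: [659.1, -70.8, 96.2]
tcp_rot: [[-0.966, 0.259, -0.002], [0.259, 0.966, 0.001], [0.002, 0.0, -1.0]]
ft_force: [-1.1, 0.6, 0.6]
grip_width: 85.0
grasp_force: 0.0
```

>>> {"op": "arm_command", "data": {
  "increments": [
    [0,0,-7,0],
    [0,0,-3,0],
    [0,0,0,0],
    [0,0,0,0],
    [0,0,0,0]
  ]
}}

```text
time_s: 15.7
position: [661.6, -72.4, 91.1]
tcp_rot: [[-0.966, 0.26, 0.004], [0.26, 0.966, -0.001], [-0.004, 0.0, -1.0]]
ft_force: [-0.8, 0.4, 0.6]
grip_width: 84.8
grasp_force: 0.0
```

>>> {"op": "arm_command", "data": {
  "increments": [
    [0,0,0,0],
    [0,0,0,0],
    [0,0,0,0],
    [0,0,0,0],
    [0,0,0,0]
  ],
  "hand": 15
}}

```text
time_s: 16.12
position: [660.3, -72.7, 88.9]
tcp_rot: [[-0.966, 0.26, 0.0], [0.26, 0.966, 0.0], [-0.0, 0.0, -1.0]]
ft_force: [-1.2, -2.7, 7.4]
grip_width: 25.1
grasp_force: 15.7
```

>>> {"op": "arm_command", "data": {
  "increments": [
    [0,0,0,0],
    [0,0,0,0],
    [0,0,0,0],
    [0,0,4,0],
    [0,0,6,0]
  ]
}}

```text
time_s: 16.53
position: [659.2, -72.5, 97.5]
tcp_rot: [[-0.966, 0.26, -0.003], [0.26, 0.966, 0.0], [0.003, -0.0, -1.0]]
ft_force: [0.3, -0.1, -2.4]
grip_width: 23.6
grasp_force: 58.8
```

>>> {"op": "arm_command", "data": {
  "increments": [
    [0,0,15,0],
    [0,0,20,0],
    [-14,18,0,0],
    [-20,26,0,0],
    [-23,30,0,0]
  ]
}}

```text
time_s: 16.95
position: [603.9, 1.0, 135.8]
tcp_rot: [[-0.965, 0.262, 0.003], [0.262, 0.965, -0.0], [-0.003, 0.0, -1.0]]
ft_force: [0.1, -0.1, -1.5]
grip_width: 23.8
grasp_force: 58.9
```

>>> {"op": "arm_command", "data": {
  "increments": [
    [-23,30,0,0],
    [-23,30,0,0],
    [-23,30,0,0],
    [-20,26,0,0],
    [-16,21,0,0]
  ]
}}

```text
time_s: 17.37
position: [496.8, 140.0, 134.9]
tcp_rot: [[-0.966, 0.259, 0.001], [0.259, 0.966, 0.0], [-0.001, 0.001, -1.0]]
ft_force: [0.6, -0.4, -0.5]
grip_width: 23.3
grasp_force: 58.9
```

>>> {"op": "arm_command", "data": {
  "increments": [
    [-12,16,-20,0],
    [-8,10,-20,0],
    [-2,3,-20,0],
    [0,0,0,0],
    [0,0,0,0]
  ]
}}

```text
time_s: 17.78
position: [475.6, 167.3, 73.7]
tcp_rot: [[-0.966, 0.26, -0.001], [0.26, 0.966, -0.001], [0.001, -0.001, -1.0]]
ft_force: [-0.1, -1.0, -0.2]
grip_width: 23.6
grasp_force: 59.0
```

```bash
python3 - <<'E'
from h import *
d=snap('wrist','w9'); t=snap('top','t9');cv2.imwrite('pics/w9v.png',np.hstack([cv2.resize(d['image'][150:450,120:520],(400,300)),cv2.resize(t['image'][140:230,310:430],(400,300),interpolation=cv2.INTER_CUBIC)])[...,::-1]); o=get_obs(); print(o['position'],o['grip_width'],o['ft_force'])
E
```

```text
[477.72690332 167.33934138  75.64766774] 23.263962486369945 [-0.80391428 -0.02297219 -1.30122473]
```

View pics/w9v.png

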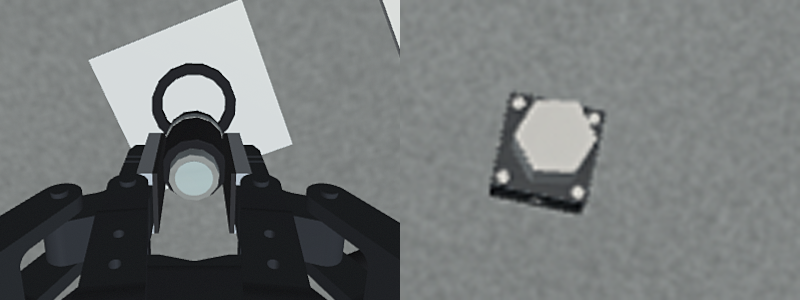

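The objective is held upright with its top at (314,327) in the full frame. The hex top is clear in the top view. I'm measuring both.

```bash
python3 - <<'E'
from h import *
d=load('w9'); print('obj',onz(d,(314,327),98.7))
g=cv2.cvtColor(d['image'],cv2.COLOR_RGB2GRAY); P=[]
for u in range(276,352,4):
    v=190
    while g[v,u]>110 and v<270: v+=1
    P.append(onz(d,(u,v),9)[:2])
P=np.array(P); s=np.linalg.lstsq(np.c_[2*P,np.ones(len(P))],(P**2).sum(1),rcond=None)[0]
print('lip',s[:2],np.sqrt(s[2]+s[:2]@s[:2]))
t=load('t9'); g=cv2.cvtColor(t['image'],cv2.COLOR_RGB2GRAY)
m=((g>155)*255).astype(np.uint8); m[:160]=0; m[200:]=0; m[:,:335]=0; m[:,:][:,375:]=0
m=cv2.morphologyEx(m,cv2.MORPH_OPEN,np.ones((7,7)))
c=big(m); H=np.array([onz(t,p[0],72)[:2] for p in c],np.float32)
M=cv2.moments(m,True); print('hex',onz(t,(M['m10']/M['m00'],M['m01']/M['m00']),72),cv2.contourArea(H))
w=[(a,np.ptp(H@[np.cos(np.radians(a)),np.sin(np.radians(a))])) for a in range(0,180,3)]
print([(a,round(float(x),1)) for a,x in w if x<41.0])
E
```

```text
obj [474.9 167.8  98.7]
lip [475.89141345 167.14117271] 24.628311815763894
hex [661.6 -72.   72. ] 1219.33989158622
[(0, 38.1), (3, 39.1), (6, 39.9), (9, 40.7), (45, 40.8), (48, 40.5), (51, 40.0), (54, 39.5), (57, 39.1), (60, 39.0), (63, 39.1), (66, 39.2), (69, 39.3), (72, 39.3), (75, 39.1), (78, 38.9), (81, 38.5), (84, 38.0), (87, 37.5), (90, 37.5), (93, 38.2), (96, 38.8), (99, 39.3), (102, 39.7), (105, 40.0), (108, 40.1), (111, 40.2), (114, 40.2), (117, 40.8), (171, 40.8), (174, 39.7), (177, 38.6)]
```

>>> {"op": "arm_command", "data": {
  "increments": [
    [0,0,-15,0],
    [0,0,-18,0],
    [0,0,-12,0],
    [0,0,-5,0],
    [0,0,-2,0]
  ]
}}

```text
time_s: 18.3
position: [476.3, 167.0, 21.4]
tcp_rot: [[-0.965, 0.261, -0.001], [0.261, 0.965, -0.0], [0.001, -0.0, -1.0]]
ft_force: [-0.2, -0.7, -1.1]
grip_width: 23.3
grasp_force: 59.0
```

>>> {"op": "arm_command", "data": {
  "increments": [
    [0,0,-1,0],
    [0,0,-0.5,0],
    [0,0,0,0],
    [0,0,0,0],
    [0,0,0,0]
  ]
}}

```text
time_s: 18.72
position: [477.1, 167.5, 21.1]
tcp_rot: [[-0.966, 0.26, 0.002], [0.26, 0.966, 0.0], [-0.002, 0.001, -1.0]]
ft_force: [0.9, 0.1, 0.9]
grip_width: 23.3
grasp_force: 59.1
```

>>> {"op": "arm_command", "data": {
  "increments": [
    [0,0,-0.5,0],
    [0,0,-0.5,0],
    [0,0,-0.5,0],
    [0,0,0,0],
    [0,0,0,0]
  ]
}}

```text
time_s: 19.13
position: [477.3, 167.5, 21.0]
tcp_rot: [[-0.966, 0.26, 0.001], [0.26, 0.966, -0.0], [-0.001, 0.0, -1.0]]
ft_force: [-4.8, -1.6, 12.0]
grip_width: 23.4
grasp_force: 60.4
```

Seated. I'm releasing and going back for the hex with a turn of -15 degrees.

>>> {"op": "arm_command", "data": {
  "increments": [
    [0,0,1,0],
    [0,0,0,0],
    [0,0,0,0],
    [0,0,30,0],
    [0,0,40,0]
  ],
  "hand": 85
}}

```text
time_s: 19.55
position: [472.3, 166.5, 85.7]
tcp_rot: [[-0.965, 0.26, -0.01], [0.26, 0.966, -0.002], [0.009, -0.005, -1.0]]
ft_force: [1.6, 0.6, 0.2]
grip_width: 81.8
grasp_force: 0.0
```

>>> {"op": "arm_command", "data": {
  "increments": [
    [8,-10,35,0],
    [17,-22,10,-3],
    [23,-30,0,-3],
    [23,-30,0,-3],
    [23,-30,0,-3]
  ]
}}

```text
time_s: 19.97
position: [571.1, 44.2, 135.0]
tcp_rot: [[-0.889, 0.457, 0.001], [0.457, 0.89, 0.0], [-0.001, 0.001, -1.0]]
ft_force: [0.2, -0.1, -0.7]
grip_width: 84.8
grasp_force: 0.0
```

>>> {"op": "arm_command", "data": {
  "increments": [
    [23,-30,0,-3],
    [23,-30,0,0],
    [20,-26,0,0],
    [14,-18,0,0],
    [10,-13,0,0]
  ]
}}

```text
time_s: 20.38
position: [661.2, -73.9, 133.9]
tcp_rot: [[-0.864, 0.503, -0.0], [0.503, 0.864, -0.0], [0.0, -0.0, -1.0]]
ft_force: [-0.0, 0.7, 1.3]
grip_width: 85.2
grasp_force: 0.0
```

>>> {"op": "arm_command", "data": {
  "increments": [
    [0,0,0,0],
    [0,0,0,0],
    [0,0,0,0],
    [0,0,0,0],
    [0,0,0,0]
  ]
}}

```text
time_s: 20.8
position: [659.7, -70.6, 134.6]
tcp_rot: [[-0.866, 0.5, -0.0], [0.5, 0.866, 0.0], [0.0, 0.0, -1.0]]
ft_force: [0.5, -0.4, -0.4]
grip_width: 85.2
grasp_force: 0.0
```

```bash
python3 - <<'E'
from h import *
d=snap('wrist','w10'); o=get_obs(); print(o['position'],o['tcp_rot'][:,1],o['grip_width'])
g=cv2.cvtColor(d['image'],cv2.COLOR_RGB2GRAY); uv=proj(d,[661.6,-72,72]); print(uv)
u,v=uv.astype(int); sub=g[v-75:v+75,u-75:u+75]; print(sub[75,::6],sub[::6,75])
cv2.imwrite('pics/c10.png',d['image'][150:400,150:480][...,::-1])
E
```

```text
[659.79711274 -70.65469805 134.72235431] [5.00305160e-01 8.65849147e-01 3.30926048e-05] 85.005101250068
[312.9 258.2]
[126 133 127 126 127 130 128 185 183 183 182 182 182 182 182 181 181 181
 107 126  77 131 130 128 129] [121 124  37  66  76  90  92 183 182 182 181 181 183 182 182 182 182 183
 182 132 130 129 129 128 130]
```

View pics/c10.png

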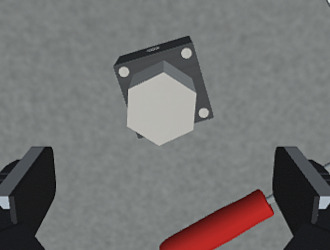

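The hex flats line up with the fingers: left and right edges at about x=127 and 196 in the crop.

```bash
python3 - <<'E'
from h import *
d=load('w10'); g=cv2.cvtColor(d['image'],cv2.COLOR_RGB2GRAY)
m=((g>165)*255).astype(np.uint8); m[:205]=0;m[305:]=0;m[:,:265]=0;m[:,362:]=0
m=cv2.morphologyEx(m,cv2.MORPH_OPEN,np.ones((15,15)))
M=cv2.moments(m,True);print('hex',onz(d,(M['m10']/M['m00'],M['m01']/M['m00']),72),cv2.contourArea(np.array([onz(d,p[0],72)[:2] for p in big(m)],np.float32)))
sc=[(124+150,72+150),(203+150,113+150)]; print('sq',(onz(d,sc[0],36)+onz(d,sc[1],36))/2)
E
```

```text
hex [661.4 -73.3  72. ] 1307.8200951380422
sq [662.9 -71.8  36. ]
```

>>> {"op": "arm_command", "data": {
  "increments": [
    [1.7,-2.2,-20,0],
    [0,0,-25,0],
    [0,0,-20,0],
    [0,0,-10,0],
    [0,0,-6,0]
  ]
}}

```text
time_s: 21.27
position: [660.6, -73.1, 51.7]
tcp_rot: [[-0.866, 0.501, -0.003], [0.501, 0.866, 0.001], [0.003, -0.001, -1.0]]
ft_force: [-0.5, 1.0, 0.5]
grip_width: 85.1
grasp_force: 0.0
```

>>> {"op": "arm_command", "data": {
  "increments": [
    [0,0,0,0],
    [0,0,0,0],
    [0,0,0,0],
    [0,0,0,0],
    [0,0,0,0]
  ]
}}

```text
time_s: 21.68
position: [662.8, -74.0, 55.2]
tcp_rot: [[-0.865, 0.501, 0.002], [0.501, 0.865, -0.0], [-0.002, 0.001, -1.0]]
ft_force: [0.8, -0.6, 0.8]
grip_width: 85.0
grasp_force: 0.0
```

>>> {"op": "arm_command", "data": {
  "increments": [
    [0,0,0,0],
    [0,0,0,0],
    [0,0,0,0],
    [0,0,0,0],
    [0,0,0,0]
  ],
  "hand": 25
}}

```text
time_s: 22.1
position: [662.4, -74.0, 54.3]
tcp_rot: [[-0.865, 0.501, 0.001], [0.501, 0.865, -0.0], [-0.001, 0.0, -1.0]]
ft_force: [1.1, 0.5, -1.3]
grip_width: 39.0
grasp_force: 59.5
```

>>> {"op": "arm_command", "data": {
  "increments": [
    [0,0,0,0],
    [0,0,0,0],
    [0,0,0,0],
    [0,0,4,0],
    [0,0,6,0]
  ]
}}

```text
time_s: 22.52
position: [660.6, -73.6, 62.2]
tcp_rot: [[-0.865, 0.501, -0.003], [0.501, 0.865, 0.001], [0.003, -0.001, -1.0]]
ft_force: [-0.7, 0.6, -2.0]
grip_width: 38.7
grasp_force: 59.7
```

>>> {"op": "arm_command", "data": {
  "increments": [
    [0,0,18,0],
    [0,0,20,0],
    [-14,-17,5,2],
    [-20,-25,0,2],
    [-24,-29,0,2]
  ]
}}

```text
time_s: 22.93
position: [604.2, -144.6, 107.7]
tcp_rot: [[-0.915, 0.404, 0.002], [0.404, 0.915, -0.0], [-0.002, 0.0, -1.0]]
ft_force: [-1.3, -0.2, -2.8]
grip_width: 38.8
grasp_force: 59.9
```

>>> {"op": "arm_command", "data": {
  "increments": [
    [-24,-29,0,2],
    [-24,-30,0,2],
    [-24,-30,0,2],
    [-24,-30,0,2],
    [-22,-27,0,2.4]
  ]
}}

```text
time_s: 23.35
position: [484.0, -291.9, 106.5]
tcp_rot: [[-0.972, 0.235, -0.001], [0.235, 0.972, 0.0], [0.001, 0.0, -1.0]]
ft_force: [0.5, -0.9, -2.1]
grip_width: 38.6
grasp_force: 59.9
```

>>> {"op": "arm_command", "data": {
  "increments": [
    [-20,-24,0,0],
    [-12,-14,-15,0],
    [-4,-5,-15,0],
    [0,0,0,0],
    [0,0,0,0]
  ]
}}

```text
time_s: 23.77
position: [448.9, -333.1, 75.6]
tcp_rot: [[-0.971, 0.238, -0.002], [0.238, 0.971, 0.002], [0.003, 0.002, -1.0]]
ft_force: [1.1, 0.1, -1.6]
grip_width: 38.7
grasp_force: 59.9
```

```bash
python3 - <<'E'
from h import *
d=snap('wrist','w11'); o=get_obs(); z=o['position'][2]; print(o['position'],o['tcp_rot'][:,1],o['grip_width'],o['ft_force'])
g=cv2.cvtColor(d['image'],cv2.COLOR_RGB2GRAY)
m=((g>150)*255).astype(np.uint8)
m=cv2.morphologyEx(m,cv2.MORPH_OPEN,np.ones((5,5)))
cs,_=cv2.findContours(m,cv2.RETR_EXTERNAL,cv2.CHAIN_APPROX_NONE)
for c in cs:
    if cv2.contourArea(c)>1500: print(cv2.boundingRect(c),cv2.contourArea(c))
cv2.imwrite('pics/c11.png',d['image'][...,::-1])
E
```

```text
[ 449.95189093 -333.36792351   76.67420902] [2.36637250e-01 9.71597831e-01 6.82749384e-04] 38.72684619539375 [ 0.26047688 -0.4219959  -1.20483511]
(262, 264, 104, 107) 8276.0
(268, 209, 86, 49) 2335.5
(512, 155, 128, 156) 7416.5
(205, 146, 209, 149) 9965.0
```

View pics/c11.png

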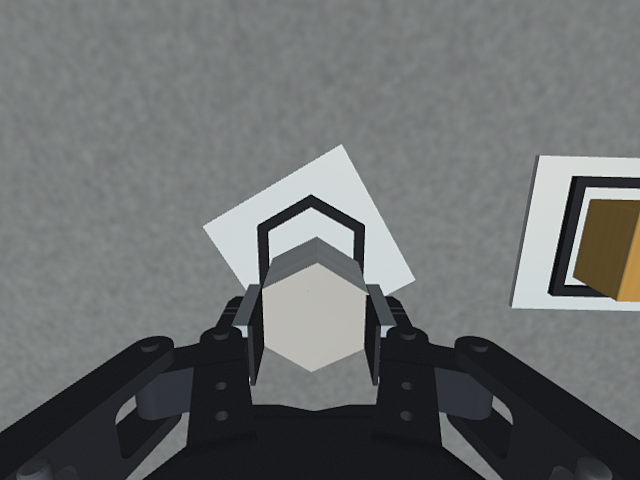

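The hex is held with its top at (314,317), and the well's corners are at (311,194), (258,225) and (365,227). No more pictures from here, numbers only.

```bash
python3 - <<'E'
from h import *
d=load('w11'); print('hex',onz(d,(314,317.5),94.7))
A,B,C=[onz(d,p,9)[:2] for p in [(311,194),(258,225),(365,227)]]
print('centre',B+C-A,np.linalg.norm(B-A),np.linalg.norm(C-A))
E
```

```text
hex [ 447.5 -332.6   94.7]
centre [ 451.2 -334.4] 36.41661708616002 37.547969319258776
```

>>> {"op": "arm_command", "data": {
  "increments": [
    [1.5,-1,-15,0],
    [1.5,-0.8,-18,0],
    [0,0,-12,0],
    [0,0,-5,0],
    [0,0,-2,0]
  ]
}}

```text
time_s: 24.23
position: [452.9, -334.7, 23.9]
tcp_rot: [[-0.972, 0.235, -0.001], [0.235, 0.972, 0.001], [0.002, 0.001, -1.0]]
ft_force: [-1.1, -0.1, -1.7]
grip_width: 38.4
grasp_force: 59.9
```

>>> {"op": "arm_command", "data": {
  "increments": [
    [0,0,-1,0],
    [0,0,-1,0],
    [0,0,0,0],
    [0,0,0,0],
    [0,0,0,0]
  ]
}}

```text
time_s: 24.65
position: [453.3, -336.0, 23.4]
tcp_rot: [[-0.972, 0.237, 0.001], [0.237, 0.972, -0.001], [-0.001, -0.001, -1.0]]
ft_force: [0.1, -0.5, -0.8]
grip_width: 38.7
grasp_force: 59.9
```

>>> {"op": "arm_command", "data": {
  "increments": [
    [0,0,-0.5,0],
    [0,0,-0.5,0],
    [0,0,-0.5,0],
    [0,0,0,0],
    [0,0,0,0]
  ]
}}

```text
time_s: 25.07
position: [453.1, -335.9, 22.2]
tcp_rot: [[-0.972, 0.237, -0.0], [0.237, 0.972, -0.0], [-0.0, -0.0, -1.0]]
ft_force: [-1.3, 1.9, 5.3]
grip_width: 39.3
grasp_force: 60.6
```

>>> {"op": "arm_command", "data": {
  "increments": [
    [0,0,0,0],
    [0,0,0,0],
    [0,0,0,0],
    [0,0,30,0],
    [0,0,38,0]
  ],
  "hand": 85
}}

```text
time_s: 25.48
position: [450.3, -333.3, 85.5]
tcp_rot: [[-0.972, 0.237, -0.007], [0.237, 0.972, 0.006], [0.008, 0.004, -1.0]]
ft_force: [0.5, 0.1, -0.3]
grip_width: 85.1
grasp_force: 0.0
```

>>> {"op": "arm_command", "data": {
  "increments": [
    [10,12,30,1.5],
    [20,25,10,0],
    [24,30,0,0],
    [24,30,0,0],
    [24,30,0,0]
  ]
}}

```text
time_s: 25.9
position: [556.0, -207.6, 129.9]
tcp_rot: [[-0.977, 0.212, 0.001], [0.212, 0.977, -0.001], [-0.001, -0.0, -1.0]]
ft_force: [0.8, -0.4, 0.3]
grip_width: 84.9
grasp_force: 0.0
```

>>> {"op": "arm_command", "data": {
  "increments": [
    [24,30,0,0],
    [24,30,0,0],
    [24,30,0,0],
    [20,26,0,0],
    [13,17,0,0]
  ]
}}

```text
time_s: 26.32
position: [661.5, -72.7, 129.0]
tcp_rot: [[-0.978, 0.209, 0.001], [0.209, 0.978, 0.001], [-0.0, 0.001, -1.0]]
ft_force: [-0.3, 0.6, -0.4]
grip_width: 84.8
grasp_force: 0.0
```

>>> {"op": "arm_command", "data": {
  "increments": [
    [0,0,0,0],
    [0,0,0,0],
    [0,0,0,0],
    [0,0,0,0],
    [0,0,0,0]
  ]
}}

```text
time_s: 26.73
position: [659.3, -76.8, 129.1]
tcp_rot: [[-0.977, 0.213, -0.0], [0.213, 0.977, -0.0], [0.0, -0.0, -1.0]]
ft_force: [-0.2, 0.4, 0.4]
grip_width: 85.0
grasp_force: 0.0
```

```bash
python3 - <<'E'
from h import *
d=snap('wrist','w12'); o=get_obs(); print(o['position'],o['tcp_rot'][:,1])
g=cv2.cvtColor(d['image'],cv2.COLOR_RGB2GRAY); u0,v0=proj(d,[662.5,-71.8,36]).astype(int); print(u0,v0)
m=((g>165)*255).astype(np.uint8); r=np.zeros_like(m); r[v0-45:v0+45,u0-45:u0+45]=255; m&=r
n,l,s,c=cv2.connectedComponentsWithStats(m)
P=np.array([onz(d,c[i],36) for i in range(1,n) if 8<s[i,4]<300]); print(P[:,:2].tolist(),P.mean(0))
t=snap('top','t12'); g=cv2.cvtColor(t['image'],cv2.COLOR_RGB2GRAY)
E
```

```text
[659.41584426 -76.73435735 129.22872223] [ 2.12585352e-01  9.77142491e-01 -1.42889277e-04]
321 243
[[636.1, -88.0], [646.1, -45.0], [679.0, -98.2], [689.1, -55.2]] [662.575 -71.6    36.   ]
```

Square block at (662.6, -71.6), aligned with the fingers. I'm grasping it.

>>> {"op": "arm_command", "data": {
  "increments": [
    [1.5,2.5,-10,-0.5],
    [1.6,2.6,-30,0],
    [0,0,-30,0],
    [0,0,-25,0],
    [0,0,-10,0]
  ]
}}

```text
time_s: 27.25
position: [659.6, -70.0, 18.8]
tcp_rot: [[-0.975, 0.22, -0.008], [0.22, 0.975, 0.001], [0.008, -0.0, -1.0]]
ft_force: [-0.9, 0.3, -0.5]
grip_width: 85.1
grasp_force: 0.0
```

>>> {"op": "arm_command", "data": {
  "increments": [
    [0,0,-5,0],
    [0,0,-4,0],
    [0,0,0,0],
    [0,0,0,0],
    [0,0,0,0]
  ]
}}

```text
time_s: 27.67
position: [664.4, -70.8, 17.2]
tcp_rot: [[-0.976, 0.22, 0.003], [0.22, 0.976, -0.001], [-0.003, 0.0, -1.0]]
ft_force: [0.5, -0.4, -0.2]
grip_width: 85.3
grasp_force: 0.0
```

>>> {"op": "arm_command", "data": {
  "increments": [
    [0,0,0,0],
    [0,0,0,0],
    [0,0,0,0],
    [0,0,0,0],
    [0,0,0,0]
  ],
  "hand": 40
}}

```text
time_s: 28.08
position: [664.0, -70.8, 16.6]
tcp_rot: [[-0.976, 0.22, 0.002], [0.22, 0.976, -0.001], [-0.002, -0.0, -1.0]]
ft_force: [0.3, 1.1, 5.3]
grip_width: 54.1
grasp_force: 66.6
```

>>> {"op": "arm_command", "data": {
  "increments": [
    [0,0,0,0],
    [0,0,0,0],
    [0,0,2,0],
    [0,0,3,0],
    [0,0,5,0]
  ]
}}

```text
time_s: 28.5
position: [661.2, -70.1, 23.2]
tcp_rot: [[-0.976, 0.22, -0.004], [0.22, 0.976, 0.001], [0.004, -0.0, -1.0]]
ft_force: [-0.3, 0.5, -2.8]
grip_width: 54.1
grasp_force: 65.7
```

>>> {"op": "arm_command", "data": {
  "increments": [
    [0,0,15,0],
    [0,5,20,2],
    [-2,20,5,3],
    [-3,30,0,3],
    [-3,34,0,3]
  ]
}}

```text
time_s: 28.92
position: [655.9, 18.1, 67.5]
tcp_rot: [[-1.0, 0.029, 0.003], [0.029, 1.0, -0.0], [-0.003, -0.0, -1.0]]
ft_force: [-0.8, 0.1, -3.4]
grip_width: 54.3
grasp_force: 65.7
```

>>> {"op": "arm_command", "data": {
  "increments": [
    [-3,34,0,3],
    [-3,30,0,3],
    [-2,17,0,1.2],
    [0,8,0,0],
    [0,1.5,0,0]
  ]
}}

```text
time_s: 29.33
position: [647.0, 110.4, 65.9]
tcp_rot: [[-0.995, -0.098, 0.0], [-0.098, 0.995, 0.0], [-0.0, 0.0, -1.0]]
ft_force: [0.4, -0.5, -3.0]
grip_width: 54.3
grasp_force: 65.8
```

>>> {"op": "arm_command", "data": {
  "increments": [
    [0,0,0,0],
    [0,0,0,0],
    [0,0,0,0],
    [0,0,0,0],
    [0,0,0,0]
  ]
}}

```text
time_s: 29.75
position: [647.2, 108.0, 65.2]
tcp_rot: [[-0.996, -0.095, -0.0], [-0.095, 0.996, -0.0], [0.0, -0.0, -1.0]]
ft_force: [-0.9, -0.4, -2.6]
grip_width: 54.5
grasp_force: 65.8
```

```bash
python3 - <<'E'
from h import *
d=snap('wrist','w13'); o=get_obs(); z=o['position'][2]; print(o['position'],o['tcp_rot'][:,1],o['grip_width'],o['ft_force'])
g=cv2.cvtColor(d['image'],cv2.COLOR_RGB2GRAY)
m=((g>165)*255).astype(np.uint8)
n,l,s,c=cv2.connectedComponentsWithStats(m)
zt=z-16+36
for i in range(1,n):
    if 40<s[i,4]<600 and 200<c[i][0]<430 and c[i][1]>200: print(c[i].round(1),s[i,4],onz(d,c[i],zt))
# plate far edge: scan columns for first bright row
for u in range(200,440,24):
    v=60
    col=g[:,u].astype(int)
    b=np.argmax(col>185); k=b+np.argmax(col[b:]<110); print(u,b,k,onz(d,(u,b),4)[:2] if b else '',onz(d,(u,k),9)[:2])
E
```

```text
[647.15260106 108.14350907  65.12963072] [-9.49584452e-02  9.95481234e-01 -7.47488259e-05] 54.486065727235044 [-0.05787   -0.6330022 -2.8238236]
[252.3 265.2] 276 [626.5  83.8  85.1]
[374.8 264.9] 275 [622.2 127.8  85.1]
[215.5 334.7] 94 [656.   71.2  85.1]
[411.7 334.6] 94 [648.9 145.8  85.1]
[257.7 370.9] 216 [670.4  88.1  85.1]
[369.8 370.7] 213 [666.2 132.1  85.1]
200 0 313  [688.7  43.2]
224 0 294  [674.9  57.3]
248 175 190 [604.1  67.3] [611.6  68.5]
272 175 190 [602.8  80.6] [610.4  81.6]
296 175 190 [601.5  93.9] [609.1  94.7]
320 175 190 [600.3 107.2] [607.9 107.8]
344 175 190 [599.  120.5] [606.6 121. ]
368 175 190 [597.7 133.7] [605.4 134.1]
392 0 39  [530.2 135.8]
416 0 38  [528.6 147.5]
```

>>> {"op": "arm_command", "data": {
  "increments": [
    [1.4,0.6,-12,0],
    [0,0,-14,0],
    [0,0,-10,0],
    [0,0,-5,0],
    [0,0,-2,0]
  ]
}}

```text
time_s: 30.22
position: [647.3, 109.5, 20.6]
tcp_rot: [[-0.995, -0.096, -0.004], [-0.096, 0.995, -0.0], [0.004, -0.0, -1.0]]
ft_force: [-4.4, -0.5, 5.3]
grip_width: 54.3
grasp_force: 66.6
```

>>> {"op": "arm_command", "data": {
  "increments": [
    [0,0,-1,0],
    [0,0,-1,0],
    [0,0,0,0],
    [0,0,0,0],
    [0,0,0,0]
  ]
}}

```text
time_s: 30.63
position: [648.8, 109.7, 20.6]
tcp_rot: [[-0.995, -0.096, 0.001], [-0.096, 0.995, 0.0], [-0.001, 0.0, -1.0]]
ft_force: [-1.8, -0.1, 1.8]
grip_width: 54.7
grasp_force: 66.2
```

>>> {"op": "arm_command", "data": {
  "increments": [
    [0,0,-0.5,0],
    [0,0,-0.5,0],
    [0,0,-0.5,0],
    [0,0,0,0],
    [0,0,0,0]
  ]
}}

```text
time_s: 31.05
position: [648.8, 109.7, 20.6]
tcp_rot: [[-0.995, -0.096, 0.0], [-0.096, 0.995, 0.0], [-0.0, -0.0, -1.0]]
ft_force: [-6.7, 0.8, 8.9]
grip_width: 54.2
grasp_force: 67.2
```

Seated. I'm releasing, moving clear, and checking all five from above.

>>> {"op": "arm_command", "data": {
  "increments": [
    [0,0,0.5,0],
    [0,0,0,0],
    [0,0,0,0],
    [0,0,25,0],
    [0,0,38,0]
  ],
  "hand": 85
}}

```text
time_s: 31.47
position: [644.6, 109.2, 77.0]
tcp_rot: [[-0.995, -0.096, -0.01], [-0.096, 0.995, -0.001], [0.01, 0.0, -1.0]]
ft_force: [0.4, 0.8, -0.3]
grip_width: 84.8
grasp_force: 0.0
```

>>> {"op": "arm_command", "data": {
  "increments": [
    [0,0,40,0],
    [0,0,40,0],
    [-20,30,20,0],
    [-24,32,0,0],
    [-24,32,0,0]
  ]
}}

```text
time_s: 31.88
position: [581.6, 204.4, 185.2]
tcp_rot: [[-0.996, -0.094, 0.006], [-0.094, 0.996, 0.002], [-0.006, 0.001, -1.0]]
ft_force: [0.1, 0.4, 0.0]
grip_width: 84.8
grasp_force: 0.0
```

>>> {"op": "arm_command", "data": {
  "increments": [
    [-24,32,0,0],
    [-24,32,0,0],
    [-24,32,0,0],
    [-24,32,0,0],
    [-24,32,0,0]
  ]
}}

```text
time_s: 32.3
position: [459.2, 364.9, 182.1]
tcp_rot: [[-0.995, -0.096, 0.001], [-0.096, 0.995, 0.0], [-0.001, 0.0, -1.0]]
ft_force: [-0.3, 0.8, -0.1]
grip_width: 85.0
grasp_force: 0.0
```

>>> {"op": "arm_command", "data": {
  "increments": [
    [-24,32,0,0],
    [-24,32,0,0],
    [-24,32,0,0],
    [-24,32,0,0],
    [-24,32,0,0]
  ]
}}

```text
time_s: 32.72
position: [339.1, 525.1, 182.1]
tcp_rot: [[-0.995, -0.096, 0.001], [-0.096, 0.995, 0.001], [-0.001, 0.001, -1.0]]
ft_force: [1.0, 0.5, -0.4]
grip_width: 84.8
grasp_force: 0.0
```

>>> {"op": "arm_command", "data": {
  "increments": [
    [-15,25,0,0],
    [-15,25,0,0],
    [0,0,0,0],
    [0,0,0,0],
    [0,0,0,0]
  ]
}}

```text
time_s: 33.13
position: [310.7, 573.2, 181.7]
tcp_rot: [[-0.995, -0.096, 0.0], [-0.096, 0.995, -0.001], [0.0, -0.001, -1.0]]
ft_force: [0.2, 0.1, -0.9]
grip_width: 85.0
grasp_force: 0.0
```

```bash
python3 - <<'E'
from h import *
t=snap('top','t14'); s=snap('side','s14'); print(get_obs()['position'],get_obs()['time_s'])
g=cv2.cvtColor(t['image'],cv2.COLOR_RGB2GRAY); h=cv2.cvtColor(t['image'],cv2.COLOR_RGB2HSV)
print('jaw',rect(t,big(mask(t,1)),40))
def win(m,x,y,z,r):
    u,v=proj(t,[x,y,z]).astype(int); k=np.zeros(m.shape,np.uint8); cv2.circle(k,(int(u),int(v)),r,255,-1); return cv2.bitwise_and((m*255).astype(np.uint8),k)
m=win(g>150,648,109,40,17); n,l,st,c=cv2.connectedComponentsWithStats(m); P=np.array([onz(t,c[i],40) for i in range(1,n) if 2<st[i,4]<40]); print('sq screws',P[:,:2].tolist(),P.mean(0))
m=win((g<100)&(g>40),460,338.5,40,17); c=big(m); print('riser',cv2.minEnclosingCircle(np.array([onz(t,p[0],40)[:2] for p in c],np.float32)))
m=win(g>120,476,167,44,7); M=cv2.moments(m,True); print('obj',onz(t,(M['m10']/M['m00'],M['m01']/M['m00']),44),M['m00'])
u,v=proj(t,[451,-334,40]).astype(int); print('hex px',u,v); print(h[v-18:v+19:2,u-20:u+21:2,2])
E
```

```text
[311.25376782 572.64246273 181.98861132] 33.2333
jaw [array([ 483.8, -157.1]), array([28.1, 48.5]), np.float64(75.1)]
sq screws [[671.2, 91.4], [666.1, 134.5], [651.2, 79.8], [627.2, 87.3], [624.9, 130.4]] [648.12 104.68  40.  ]
riser ((461.6499938964844, 340.25), 32.31488800048828)
obj [477.7 169.   44. ] 73.0
hex px 497 291
[[222 221 221 221 221 221 221 225 231 222 227 221 220 220 220 220 226 110
  117 124 132]
 [221 221 221 222 226 232 231 157   0   7 149 231 221 220 220 220 222 218
  121 121 125]
 [222 227 232 232 106   0  13  12  60  43  20 118 228 221 220 220 220 220
  121 128 124]
 [231 101   3  13  18  62 127 253 240 222  46  79  73 231 222 220 220 225
  138 125 129]
 [ 32  24  64 158 253 236 178 114 133 193 193 192 190  47 228 222 220 221
  218 118 125]
 [  0  35 251 174  98 105 199 188 186 185 186 186 188 190  50 229 222 221
  220 111 128]
 [  9  88 239 120 110 117 191 184 184 185 186 185 187 188 190  33 228 222
  224 163 124]
 [ 23 119 232 100 109 129 187 185 185 184 185 186 185 187 188 192  20 233
  221 218 125]
 [ 24 135 218 106 108 161 185 185 185 186 186 186 185 185 18
[... 219 characters left out ...]
5  83  86 167 188 185 186 185 185 186 186 185 188 168 202 221
  220 220 224]
 [117 233 230 160  84  87 166 188 185 186 186 186 185 187 191 118 237 220
  221 219 223]
 [ 22  74 235 230 158  84  85 166 189 186 185 186 185 188 193  64 233 219
  220 220 220]
 [104  19  46 234 231 158  80  79 161 186 186 188 202 214  11  84 227 220
  220 219 220]
 [234  96  17  49 234 229 202 207 194 225 230 234 234  95  27 129 223 220
  220 219 220]
 [221 233 129  19  49 233 226 229 235 232  89   0  15  18  47 205 221 220
  220 219 219]
 [221 221 232 129  14  28 232  94   6  15  16  54 109 209 236 224 220 220
  220 220 220]
 [221 221 221 229 175  24  21  20  61 124 249 236 226 221 220 220 220 220
  220 221 224]]
```

```bash
python3 -c "
from station import job_done; print(job_done())"
```

```text
the job is handed in; nothing more can be done
None
```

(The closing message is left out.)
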